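Uncover the sensor port of the light-test box

TASK

Two grey light-test boxes stand on the bench, each with a sensor port under a dust cover that turns on a single pin. Swing the orange dust cover aside on its pin so that its port is completely uncovered, and let go of it. Leave the blue cover as it is.

Things in the scene. Friction and masses are not known exactly. Their poses are not given: they have to be found in the camera images.
- orange_cover (a joint): Angle (rad) of the orange dust cover about its upright pin: 0 = closed over the port, grows anticlockwise seen from above, stops at 0 and 1.8. Starts at 0 to 0.2; no spring, stays where left, about 0.5 N at the knob moves it. A level plate 5 mm thick: arm 18 mm wide with a disc of 44 mm diameter centred 45 mm from the pin and a knob 78 mm from the pin. Port clear from about 0.85.
- orange_knob (a point): Centre of the top of the knob at the orange cover's free end: an upright round orange post, 14 mm diameter, 35 mm tall above the cover plate (67 to 102 mm above the bench), 78 mm from the pin. It can be pinched from above from any side, or pushed. Its y axis points level from the pin to the knob, z up.
- orange_pin (a point): On the upright pin's axis, level with the orange cover's top face (67 mm above the bench); steel head 12 mm wide, 4 mm high. The port, a dark 28 mm hole, is 45 mm from it. The grey box (130 x 150 mm, 60 mm high) is fixed, yaw within 35 degrees of square; on it only the knob stands above 71 mm, and cover and knob stay over its top all through the swing.
- blue_knob (a point): Centre of the top of the blue cover's knob, on the other grey box, which has the same sizes and layout as the orange one. The blue cover also turns easily if touched; it is to be left alone.
Not all that is in view belongs to the job. What is shaped like the part that bears orange_cover but purple or red is not meant.

How it is judged:
By the outcome, as a careful person would: the job done as asked, in the order asked, and still so for the second after the job is handed in, with the robot touching nothing.
It also fails if it takes over 32 s, if anything falls off the work surface, if the arm or the gripper's body presses on something with over 40 N, if the wrist force passes 120 N, or if a joint passes its speed limit or range.

ROBOT

A 6-joint arm with a two-finger parallel gripper is mounted at the origin on the work surface. World frame = base frame: x ahead of the robot, y to its left, z up, the work surface at z = 0. Lengths are in m, angles in degrees, forces in N, time in s.
With the tool pointing down it reaches from about 0.25 to 0.725 m from the base axis. Payload 9.7 kg.
Tool frame: the origin (TCP) lies at the very end of the fingers, on their centre line; the grasp point (between the pads) lies 19 mm behind it; z points along the fingers, y is the direction in which the jaws open and shut (so a half turn about z gives the same grasp; the last joint's range is limited). The gripper opens to 85 mm and grips with 20 to 120 N. Pads are 22 mm wide; open, the fingers measure 114 mm over their backs; the gripper's body (76 mm by 85 mm) begins 54 mm behind the grasp point. The pads swing forward as they close: fully open they stand 13 mm farther back than shut.
Start: joints at [-65.432, 4.979, 10.078, 95.1, 0, 90], TCP at [0.229, -0.5, 0.231] pointing down, gripper open.
Joint ranges: [-179.16, 179.16], [-48.56, 103.87], [-65.8, 70.77], [-126.05, 130.52], [-82.76, 87.17], [-180, 180]. Speed limits (degrees/s): [127.2, 127.2, 147.25, 180, 180, 180].

INTERFACE

Orientations are given as [roll, pitch, yaw] about the fixed x, y, z axes, in that order (R = Rz(yaw) Ry(pitch) Rx(roll)).
In Python, from workcell import bot gives the robot as it stands. The module is installed in compiled form; this text tells all that it offers.
- The arm moves only by the tool step_arm, never from a script. Its arguments are lists of equal length, an entry for each row: "dr": the turn, a rotation vector about the tool's x, y, z in rad, a list of three; "xyz": the shift along the tool's x, y, z in units of 40 mm (1.0 is 40 mm), a list of three; "gripper": the opening, from 0 (shut) to 1 (fully open). In form: {"dr": [[wx, wy, wz], ...], "xyz": [[x, y, z], ...], "gripper": [gripper, ...]}. A call has exactly 8 rows; each row is the pose to reach, as a shift and turn from the pose commanded when the call began, along the tool's axes at that moment; what a row does not reach only later rows make up. A row lasts 1/10 s, in which the tool goes at most 50 mm and 8.59 degrees, less where a joint would pass 70% of its speed; a pose out of reach is approached as far as the arm can. A call with a gripper value outside its range is refused whole. The fingers move at their own pace and stop on an object; "squeeze" is the grip in N (left out, the last holds). Time passes only in rows, so rows that repeat a pose let the fingers close, or fill a call up. It gives the time, the measured TCP pose, the force and the opening at its end, in the units of the state.
- bot.get_obs(): the state, without advancing time (a new reading comes with each control period).
- bot.camera(name): name is "side" or "top" or "wrist"; returns a dict with "image" (480x640x3 uint8, red, green, blue), "camera_matrix" (3x3 intrinsics, pixels), "R" (3x3) and "t" (3): a world point X has camera coordinates R X + t. Camera axes: x right, y down, z forward; pixel columns grow to the right and rows downward; lengths in m; the calibration is good to about 2 mm. A picture is of the moment at which its call begins. There is no depth.
- bot.job_done(): hands the job in, once; it reports no verdict.
Trained networks look in a picture, given as the dict that the camera call returned (one of the last four; its "shot" number tells which), for a name from the list of things; names that differ only in an ending like _2 or _b are one class to them, and where a whole thing is asked for, a point or a joint stands for the part that bears it (a point fixed in the world has none). Each returns a list of dicts, best first, with "p" (0 to 1); they miss things now and then, are a little off and sometimes report something else, mostly with a low value. They report only what shows in the picture. A call takes as long as a camera call. They do not tell look-alikes from the thing itself.
- bot.regions_of(picture, thing): "region" (480x640 bool, what is visible of it) and "box" ([centre column, centre row, width, height] in pixels, round what is visible of it).
The state is a dict: "time": time; "q": joint angles; "qd": joint speeds; "joint_efforts": joint torques, N m; "ee_pos": TCP position; "tcp_rot": TCP orientation; "wrist_force": force on the tool from outside, world axes, zero at the start; "torque": the same for the moment, N m; "opening": finger opening in m.
Only numpy, scipy, OpenCV 4.12 (cv2) and the standard library are available. Lean on these libraries where they do the work, as an engineer would, in place of code of your own. Each camera call takes 0.05 s, during which the arm holds its last target.

## Working session

There is one attempt and no reset: what is moved stays moved. The work goes in short steps, Python scripts to look and compute and a tool call to move; the robot and the scene stay as the last step left them, time stands still between calls to the robot, and variables do not carry over. Pictures are saved under pics/ and viewed, and the job is handed in when it is done.

Besides the shell and the picture viewer there is one more tool, called after "Call:" by a JSON object that holds its "op" and its "data", one argument or row to a line. step_arm: Moves the arm, as the interface text tells. Its arguments: {"type":"object","properties":{"dr":{"type":"array"},"xyz":{"type":"array"},"gripper":{"type":"array"},"squeeze":{"type":"number"}},"required":["dr","xyz","gripper"]}

```bash
mkdir -p pics
cat > h.py <<'E'
import numpy as np, cv2
from workcell import bot
def shot(name,fn):
    p=bot.camera(name); cv2.imwrite('pics/'+fn,p['image'][:,:,::-1]); return p
def ray(p,uv):
    K=np.array(p['camera_matrix']);R=np.array(p['R']);t=np.array(p['t'])
    d=R.T@np.linalg.solve(K,[uv[0],uv[1],1.]); return -R.T@t,d
def atz(p,uv,z):
    c,d=ray(p,uv); return c+d*(z-c[2])/d[2]
def proj(p,X):
    K=np.array(p['camera_matrix']);v=K@(np.array(p['R'])@np.array(X)+np.array(p['t'])); return v[:2]/v[2]
E
python3 - <<'E'
from h import *
o=bot.get_obs(); print(o['time'],o['ee_pos'],o['tcp_rot'],o['opening'])
for n in ['top','side']:
    p=shot(n,n+'0.png')
    for th in ['orange_cover','orange_knob','orange_pin','blue_knob']:
        for r in bot.regions_of(p,th)[:4]: print(n,th,round(r['p'],2),np.round(r['box'],1),np.round(atz(p,r['box'][:2],.067),3))
E
```

```text
0.0 [ 0.2286006  -0.49998788  0.2305972 ] [-1.79925540e+02 -1.01551579e-03  2.45699752e+01] 0.08528918040055691
top orange_cover 0.88 [227.5 119.7  45.   35.8] [0.75  0.171 0.067]
top orange_cover 0.78 [391.1 308.8  53.5  24.6] [ 0.385 -0.136  0.067]
top orange_cover 0.64 [427.3 193.7  45.4  25.6] [ 0.602 -0.21   0.067]
top orange_cover 0.58 [184.3 363.7  53.2  31. ] [0.289 0.244 0.067]
top orange_knob 0.97 [427.2 192.8  45.7  32.4] [ 0.604 -0.21   0.067]
top orange_knob 0.8 [388.1 308.4  49.4  24.1] [ 0.386 -0.13   0.067]
top orange_knob 0.63 [231.8 122.8  43.7  37.5] [0.744 0.163 0.067]
top orange_pin 0.94 [239.  140.   96.4 101.4] [0.71  0.149 0.067]
top orange_pin 0.93 [433.  211.5 100.4  92.6] [ 0.568 -0.22   0.067]
top orange_pin 0.71 [389.5 328.1  88.2  86.3] [ 0.35  -0.132  0.067]
top orange_pin 0.67 [194.4 379.6 108.8 105.3] [0.261 0.226 0.067]
top blue_knob 0.74 [243.1 243.4  52.6  24.1] [0.51  0.139 0.067]
side orange_cover 0.92 [262.1 175.   20.6  28.8] [ 0.601 -0.201  0.067]
side orange_cover 0.75 [136.4 335.4  33.2  54.6] [0.743 0.173 0.067]
side orange_cover 0.71 [454.1 395.   57.7  69.6] [0.29  0.246 0.067]
side orange_cover 0.6 [370.9 203.8  22.9  33.6] [ 0.384 -0.126  0.067]
side orange_knob 0.9 [135.6 335.3  38.   48. ] [0.745 0.173 0.067]
side orange_knob 0.73 [260.1 173.3  18.9  35.4] [ 0.606 -0.206  0.067]
side orange_knob 0.7 [369.9 205.1  23.1  36.1] [ 0.387 -0.123  0.067]
side orange_knob 0.7 [452.6 396.1  57.8  64.8] [0.292 0.248 0.067]
side orange_pin 0.96 [160.2 339.4 123.8 128.7] [0.707 0.178 0.067]
side orange_pin 0.8 [385.7 216.6  84.   81.1] [ 0.359 -0.093  0.067]
side orange_pin 0.65 [469.7 402.7 146.1 142.6] [0.271 0.256 0.067]
side orange_pin 0.57 [278.6 185.1  83.5  77.8] [ 0.565 -0.172  0.067]
side blue_knob 0.74 [298.1 321.9  30.9  51.7] [0.507 0.141 0.067]
side blue_knob 0.21 [279.2 186.3  86.4  79.8] [ 0.564 -0.168  0.067]
```

View pics/top0.png

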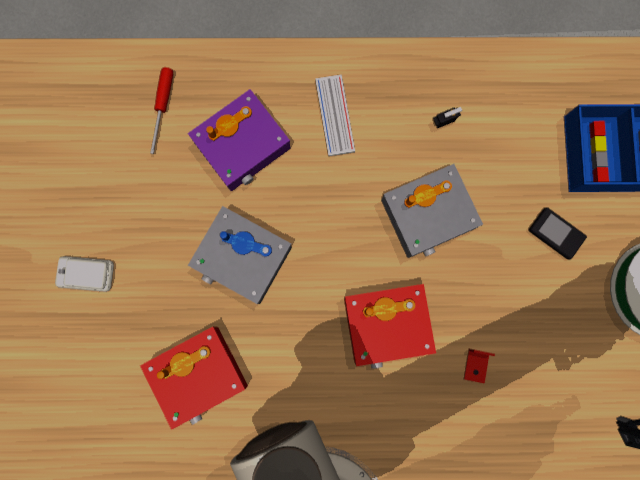

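View pics/side0.png

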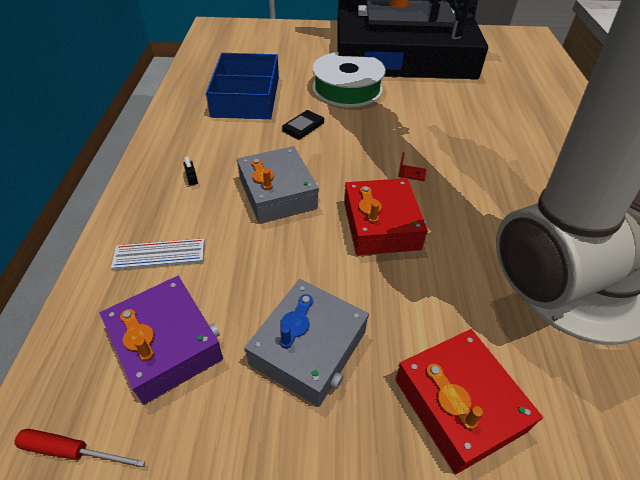

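The target is the grey box near (432,211) in the top view. Its pin is at about (446,187) and its knob at about (408,201). The red and purple boxes are decoys, and the blue cover is at (243,243). I'll zoom in for exact points.

Run:
```python
import cv2
a=cv2.imread('pics/top0.png')[160:265,375:490]; b=cv2.imread('pics/side0.png')[140:225,230:325]
cv2.imwrite('pics/z.png',cv2.hconcat([cv2.resize(a,(400,400),interpolation=2),cv2.resize(b,(400,400),interpolation=2)]))
```

```text
(no output)
```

View pics/z.png

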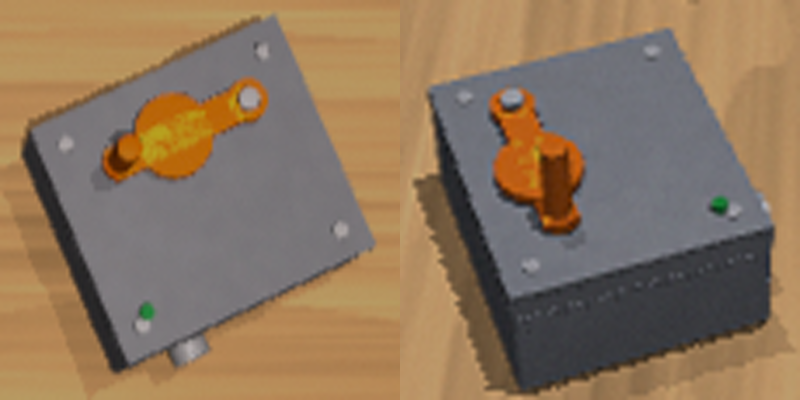

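Run:
```python
from h import *
T=bot.camera('top');S=bot.camera('side')
def tri(a,b):
    c1,d1=ray(T,a);c2,d2=ray(S,b);A=np.stack([d1,-d2],1);s=np.linalg.lstsq(A,c2-c1,rcond=None)[0]
    return c1+s[0]*d1,c2+s[1]*d2
print([np.round(v,4) for v in tri((411.8,199.1),(267.0,171.2))],atz(T,(411.8,199.1),.102),atz(S,(267.0,171.2),.102))
print([np.round(v,4) for v in tri((446.6,185.7),(256.6,160.8))],atz(T,(446.6,185.7),.071),atz(S,(256.6,160.8),.071))
k=(atz(T,(411.8,199.1),.102)+atz(S,(267.0,171.2),.102))/2;p=(atz(T,(446.6,185.7),.071)+atz(S,(256.6,160.8),.071))/2
d=(k-p)[:2];print(k,p,np.hypot(*d),np.degrees(np.arctan2(d[1],d[0])))
o=bot.get_obs();print(o['tcp_rot'],o['ee_pos'])
```

```text
[array([ 0.5859, -0.1752,  0.0983]), array([ 0.5864, -0.1752,  0.0984])] [ 0.58511712 -0.17454     0.102     ] [ 0.58567141 -0.1707732   0.102     ]
[array([ 0.6181, -0.2482,  0.0657]), array([ 0.6184, -0.2481,  0.0658])] [ 0.61686737 -0.24692081  0.071     ] [ 0.61713474 -0.24143579  0.071     ]
[ 0.58539426 -0.1726566   0.102     ] [ 0.61700106 -0.2441783   0.071     ] 0.07819426428639586 113.8415444522282
[-1.79998962e+02 -4.80643056e-04  2.45655086e+01] [ 0.22867457 -0.50018925  0.23129798]
```

Call:
{"op": "step_arm", "data": {
  "dr": [
    [0,0,0],
    [0,0,0],
    [0,0,0],
    [0,0,0],
    [0,0,0],
    [0,0,0],
    [0,0,0],
    [0,0,0]
  ],
  "xyz": [
    [0.5,-0.15,0],
    [1.4,-0.45,0.1],
    [2.4,-0.75,0.2],
    [3.4,-1.1,0.3],
    [4.4,-1.4,0.4],
    [5.4,-1.7,0.5],
    [6.4,-2.05,0.6],
    [7.2,-2.3,0.7]
  ],
  "gripper": [0.5,0.5,0.5,0.5,0.5,0.5,0.5,0.5]
}}

```text
time: 1.4
ee_pos: [0.4537, -0.295, 0.2033]
tcp_rot: [180.0, -0.0, 24.6]
wrist_force: [0.2, -1.0, 0.1]
opening: 0.0428
```

Run:
```python
from h import *
o=bot.get_obs();print(o['time'],o['q'],o['tcp_rot'],o['ee_pos'],o['opening'])
```

```text
1.4 [-3.30373852e+01  3.23743137e+00  5.11989198e+00  9.18619666e+01
  9.20327362e-03  1.22342525e+02] [ 1.79987609e+02 -1.87394205e-02  2.46200930e+01] [ 0.45373139 -0.2950231   0.20325228] 0.042811319819842576
```

Call:
{"op": "step_arm", "data": {
  "dr": [
    [0,0,-0.1],
    [0,0,-0.24],
    [0,0,-0.38],
    [0,0,-0.52],
    [0,0,-0.66],
    [0,0,-0.8],
    [0,0,-0.94],
    [0,0,-1.06]
  ],
  "xyz": [
    [0.7,-0.2,0.2],
    [1.4,-0.45,0.4],
    [2.1,-0.7,0.6],
    [2.8,-0.9,0.8],
    [3.4,-1.1,1.0],
    [3.9,-1.3,1.2],
    [4.2,-1.4,1.3],
    [4.3,-1.4,1.3]
  ],
  "gripper": [0.5,0.5,0.5,0.5,0.5,0.5,0.5,0.5]
}}

```text
time: 2.2
ee_pos: [0.586, -0.173, 0.1502]
tcp_rot: [-179.9, -0.0, 85.7]
wrist_force: [0.3, -0.3, 0.4]
opening: 0.0425
```

Call:
{"op": "step_arm", "data": {
  "dr": [
    [0,0,-0.1],
    [0,0,-0.24],
    [0,0,-0.36],
    [0,0,-0.46],
    [0,0,-0.5],
    [0,0,-0.5],
    [0,0,-0.5],
    [0,0,-0.5]
  ],
  "xyz": [
    [0,0,0],
    [0,0,0],
    [0,0,0],
    [0,0,0],
    [0,0,0],
    [0,0,0],
    [0,0,0],
    [0,0,0]
  ],
  "gripper": [0.5,0.5,0.5,0.5,0.5,0.5,0.5,0.5]
}}

```text
time: 3.0
ee_pos: [0.5855, -0.1743, 0.1513]
tcp_rot: [-180.0, -0.0, 113.9]
wrist_force: [-0.3, -0.8, 0.1]
opening: 0.0428
```

Run:
```python
from h import *
o=bot.get_obs();print(o['time'],o['q'],o['tcp_rot'],o['ee_pos'],o['opening'])
T=shot('top','t1.png');W=shot('wrist','w1.png');S=shot('side','s1.png')
for X in [[.5855,-.1735,.102],[.617,-.246,.067]]: print(proj(W,X),proj(T,X),proj(S,X))
```

```text
3.0 [-1.65817611e+01  1.25069799e+01  9.67488661e+00  8.71713981e+01
  1.02195082e-04  4.95297676e+01] [-1.79997410e+02 -2.34387570e-03  1.13888471e+02] [ 0.58549503 -0.1743402   0.15125327] 0.042846780095001376
[320.1363441  269.88703834] [411.23072653 198.89927618] [267.24134701 170.30211422]
[319.7789042  367.85626168] [445.65045421 186.09841858] [257.09846408 160.98159032]
```

View pics/w1.png

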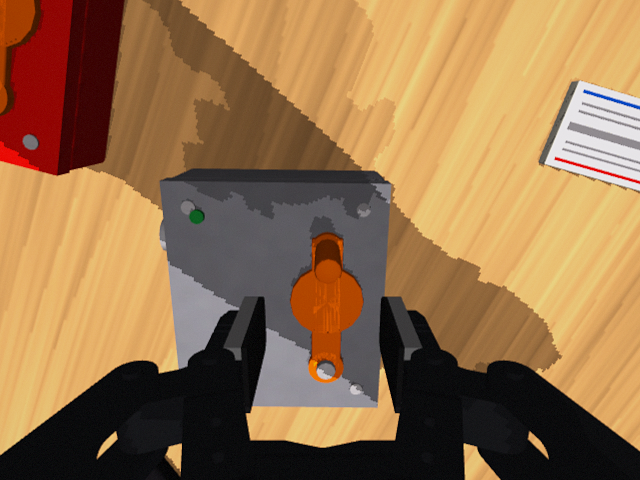

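View pics/s1.png

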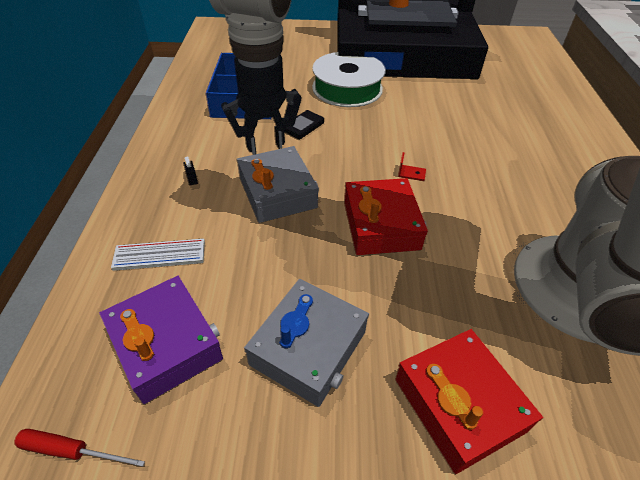

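Run:
```python
from h import *
W=bot.camera('wrist')
k=atz(W,(328,269),.102);p=atz(W,(326,371),.071);print(k,p,k-p,np.hypot(*(k-p)[:2]),np.degrees(np.arctan2((k-p)[1],(k-p)[0])))
import cv2
z=W['image'][220:400,220:420,::-1];cv2.imwrite('pics/wz.png',cv2.resize(z,(600,540),interpolation=2))
```

```text
[ 0.58882622 -0.17152298  0.102     ] [ 0.62034655 -0.24399028  0.071     ] [-0.03152033  0.0724673   0.031     ] 0.07902557020294423 113.50707998755894
```

View pics/wz.png

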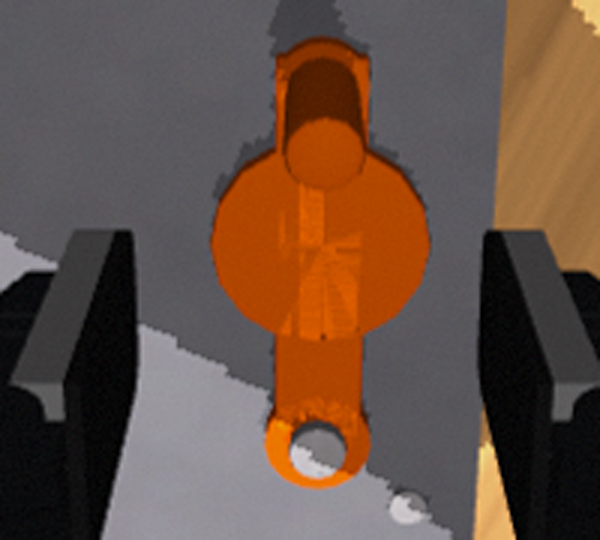

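Call:
{"op": "step_arm", "data": {
  "dr": [
    [0,0,0],
    [0,0,0],
    [0,0,0],
    [0,0,0],
    [0,0,0],
    [0,0,0],
    [0,0,0],
    [0,0,0]
  ],
  "xyz": [
    [0,0.06,0.2],
    [0,0.06,0.5],
    [0,0.06,0.8],
    [0,0.06,1.1],
    [0,0.06,1.4],
    [0,0.06,1.65],
    [0,0.06,1.8],
    [0,0.06,1.8]
  ],
  "gripper": [0.5,0.5,0.5,0.5,0.5,0.5,0.5,0.5]
}}

```text
time: 4.0
ee_pos: [0.5872, -0.1732, 0.0782]
tcp_rot: [-179.9, -0.1, 113.9]
wrist_force: [-1.2, -0.8, -0.2]
opening: 0.0428
```

Call:
{"op": "step_arm", "data": {
  "dr": [
    [0,0,0],
    [0,0,0],
    [0,0,0],
    [0,0,0],
    [0,0,0],
    [0,0,0],
    [0,0,0],
    [0,0,0]
  ],
  "xyz": [
    [0,0,0],
    [0,0,0],
    [0,0,0],
    [0,0,0],
    [0,0,0],
    [0,0,0],
    [0,0,0],
    [0,0,0]
  ],
  "gripper": [0.25,0.25,0.25,0.25,0.25,0.25,0.25,0.25],
  "squeeze": 20
}}

```text
time: 4.8
ee_pos: [0.5877, -0.1734, 0.0793]
tcp_rot: [180.0, 0.0, 113.9]
wrist_force: [0.7, 0.2, 0.8]
opening: 0.0211
```

Run:
```python
from h import *
o=bot.get_obs();print(o['time'],o['tcp_rot'],o['ee_pos'],o['opening'],o['wrist_force'])
W=shot('wrist','w2.png')
```

```text
4.8 [1.79998816e+02 7.11450527e-04 1.13948812e+02] [ 0.5877056  -0.17337046  0.07928425] 0.021141064115339173 [0.65882929 0.15359736 0.77171154]
```

View pics/w2.png

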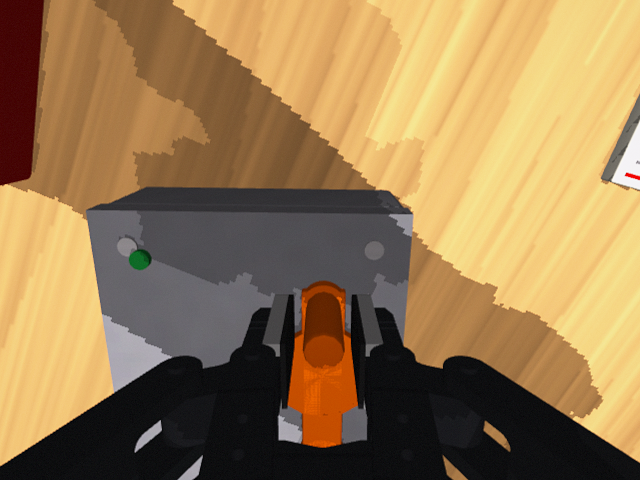

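Call:
{"op": "step_arm", "data": {
  "dr": [
    [0,0,-0.04],
    [0,0,-0.12],
    [0,0,-0.2],
    [0,0,-0.3],
    [0,0,-0.4],
    [0,0,-0.5],
    [0,0,-0.58],
    [0,0,-0.65]
  ],
  "xyz": [
    [0,-0.08,0],
    [-0.01,-0.23,0],
    [-0.04,-0.39,0],
    [-0.09,-0.58,0],
    [-0.15,-0.76,0],
    [-0.24,-0.93,0],
    [-0.32,-1.07,0],
    [-0.4,-1.18,0]
  ],
  "gripper": [0.25,0.25,0.25,0.25,0.25,0.25,0.25,0.25]
}}

```text
time: 5.65
ee_pos: [0.5508, -0.2072, 0.0793]
tcp_rot: [180.0, -0.0, 151.4]
wrist_force: [-1.3, 1.1, -0.1]
opening: 0.0212
```

Run:
```python
from h import *
o=bot.get_obs();print(o['time'],o['tcp_rot'],o['ee_pos'],o['opening'],o['wrist_force'],o['q'])
W=shot('wrist','w3.png')
```

```text
5.65 [ 1.79988291e+02 -1.08849318e-02  1.51383232e+02] [ 0.55078138 -0.20724252  0.07929362] 0.021219117104490853 [-1.27996135  1.12709581 -0.10648486] [-2.06261622e+01  9.95109037e+00 -1.23002552e+00  7.88280357e+01
  1.31082914e-02  7.99060558e+00]
```

View pics/w3.png

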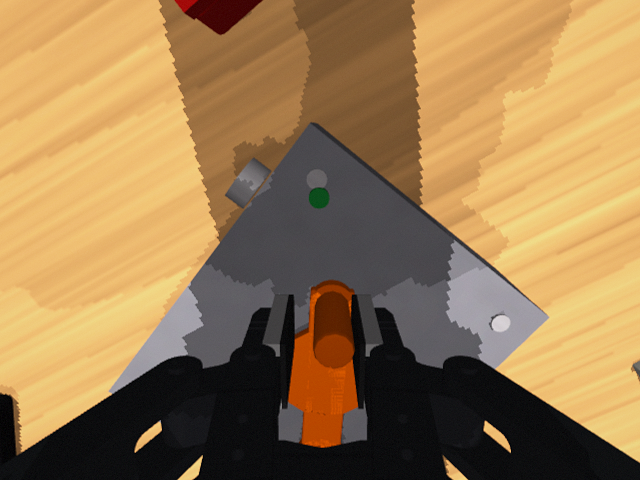

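The knob is still caged between the pads at about (333,345), so the cover is following. I'll continue the arc.

Call:
{"op": "step_arm", "data": {
  "dr": [
    [0,0,-0.04],
    [0,0,-0.12],
    [0,0,-0.2],
    [0,0,-0.3],
    [0,0,-0.4],
    [0,0,-0.5],
    [0,0,-0.58],
    [0,0,-0.65]
  ],
  "xyz": [
    [0,-0.08,0],
    [-0.01,-0.23,0],
    [-0.04,-0.39,0],
    [-0.09,-0.58,0],
    [-0.15,-0.76,0],
    [-0.24,-0.93,0],
    [-0.32,-1.07,0],
    [-0.4,-1.18,0]
  ],
  "gripper": [0.25,0.25,0.25,0.25,0.25,0.25,0.25,0.25]
}}

```text
time: 6.5
ee_pos: [0.5422, -0.2564, 0.0792]
tcp_rot: [180.0, -0.0, -171.5]
wrist_force: [-1.4, 1.2, -0.2]
opening: 0.0213
```

Call:
{"op": "step_arm", "data": {
  "dr": [
    [0,0,0],
    [0,0,0],
    [0,0,0],
    [0,0,0],
    [0,0,0],
    [0,0,0],
    [0,0,0],
    [0,0,0]
  ],
  "xyz": [
    [0,0,0],
    [0,0,0],
    [0,0,0],
    [0,0,0],
    [0,0,0],
    [0,0,0],
    [0,0,0],
    [0,0,0]
  ],
  "gripper": [0.3,0.35,0.4,0.45,0.5,0.5,0.5,0.5]
}}

```text
time: 7.3
ee_pos: [0.5423, -0.2562, 0.0793]
tcp_rot: [180.0, 0.0, -171.6]
wrist_force: [0.3, -0.7, -0.2]
opening: 0.0428
```

Run:
```python
from h import *
o=bot.get_obs();print(o['time'],o['tcp_rot'],o['ee_pos'],o['opening'],o['wrist_force'],o['q'])
W=shot('wrist','w4.png')
```

```text
7.3 [ 1.79999891e+02  8.93448523e-04 -1.71573169e+02] [ 0.54233131 -0.25619751  0.07928585] 0.04281910201831797 [ 0.30181317 -0.74915652 -0.15568981] [-2.52863461e+01  1.14763897e+01  5.25226177e-01  7.90481537e+01
  5.86369877e-04 -3.37131775e+01]
```

View pics/w4.png

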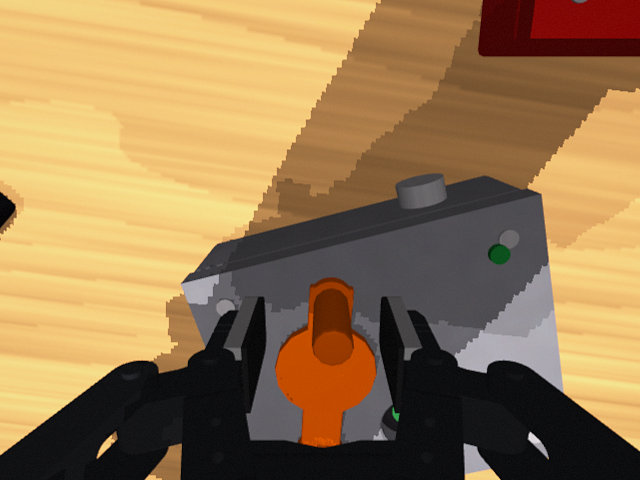

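The knob is free between the open pads at (333,340), and part of the port shows at (395,420). Next I lift straight up and back away.

Call:
{"op": "step_arm", "data": {
  "dr": [
    [0,0,0],
    [0,0,0],
    [0,0,0],
    [0,0,0],
    [0,0,0],
    [0,0,0],
    [0,0,0],
    [0,0,0]
  ],
  "xyz": [
    [0,0,-0.2],
    [0,0,-0.6],
    [0,0,-1.1],
    [0,0,-1.7],
    [0,0,-2.3],
    [0,0,-2.9],
    [0,0,-3.4],
    [0,0,-3.5]
  ],
  "gripper": [0.5,0.5,0.5,0.5,0.5,0.5,0.5,0.5]
}}

```text
time: 8.15
ee_pos: [0.543, -0.2566, 0.2225]
tcp_rot: [-179.9, 0.2, -171.6]
wrist_force: [0.2, -0.6, -0.7]
opening: 0.0427
```

Run:
```python
from h import *
o=bot.get_obs();print(o['time'],o['tcp_rot'],o['ee_pos'],o['opening'],o['wrist_force'])
W=shot('wrist','w5.png');S=shot('side','s5.png')
```

```text
8.15 [-179.86366828    0.20492868 -171.57101689] [ 0.54303328 -0.25658065  0.22251365] 0.04271021550503605 [ 0.153297   -0.60689491 -0.7474304 ]
```

View pics/w5.png

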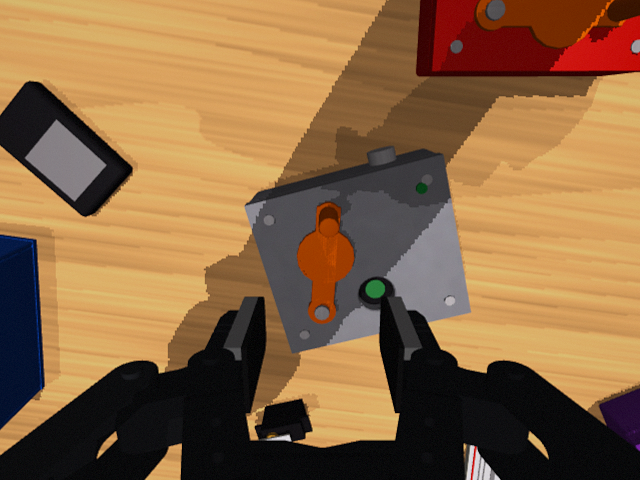

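View pics/s5.png

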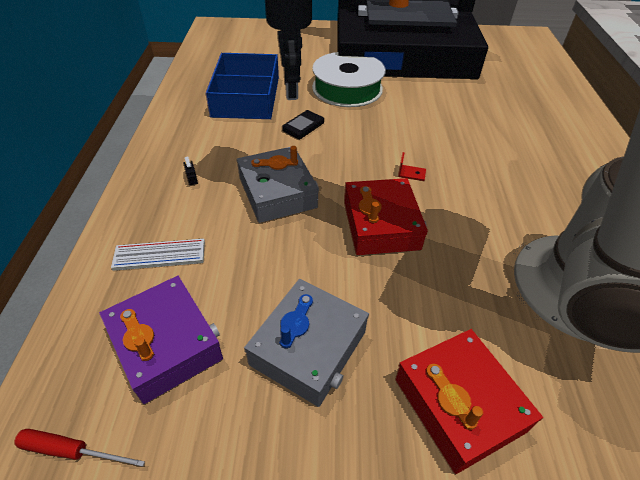

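The port at (376,292) in the wrist view is completely uncovered. The cover is swung well aside with its knob at (329,225), and the gripper is clear. The blue cover at (295,322) in the side view looks the same as before.

```bash
python3 -c "
from workcell import bot
print(bot.job_done())"
```

```text
the job is handed in; nothing more can be done
None
```

I swung the orange cover about 1.3 rad (75°) anticlockwise on its pin and handed the job in at about 8 s. I did it by holding the knob loosely between partly closed fingers and following the arc. Then I opened the gripper and lifted straight up, about 14 cm clear.

- **Port:** the last wrist and side pictures show it completely uncovered, with the cover well aside and standing on its own.
- **Blue cover:** it looks unchanged in the side picture, and the arm never went near it.
- **Forces:** the wrist force readings stayed under about 2 N.
- **Disagreement:** the first camera fixes on the knob and pin were up to 5 mm apart between the top, side and wrist views. I averaged them, and the loose hold had enough slack to absorb it.
- **Not checked:** I did not measure the final cover angle separately. The 1.3 rad is the commanded swing, which the pictures bear out.

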